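Lock a stereo viewer's card carrier to its shaft with a quarter-turn thumbscrew

ROBOT

A 6-joint arm with a two-finger parallel gripper is mounted at the origin on the work surface. World frame = base frame: x ahead of the robot, y to its left, z up, the work surface at z = 0. Lengths are in mm, angles in rad, forces in N, time in s.
With the tool pointing down it reaches from about 350 to 775 mm from the base axis. Payload 7.3 kg.
Tool frame: the origin (TCP) lies midway between the tips of the shut fingers; the grasp point (between the pads) lies 19 mm behind it; z points along the fingers, x is the direction in which the jaws open and shut, and the axes are right-handed (so a half turn about z gives the same grasp; the last joint's range is limited). The gripper opens to 92 mm and grips with 3 to 60 N. Pads are 19 mm wide; open, the fingers measure 130 mm over their backs; the gripper's body (75 mm by 190 mm) begins 47 mm behind the grasp point.
Start: joints at [-1.468, 0.342, 1.524, -0, 1.275, -0.146], TCP at [129.298, -508.849, 226.741] pointing down, gripper open.
Joint ranges: [-2.53, 2.53], [-0.77, 2.02], [0.04, 2.7], [-1, 4.14], [0.28, 2.66], [-3.11, 3.11]. Speed limits (rad/s): [2.57, 2.57, 3.14, 3.14, 3.14, 3.14].

INTERFACE

Orientations are given as [roll, pitch, yaw] about the fixed x, y, z axes, in that order (R = Rz(yaw) Ry(pitch) Rx(roll)).
In Python, from plant import bot gives the robot as it stands.
- The arm moves only by the shell command python3 -m pendant 'ROWS' [OPENING]. ROWS is JSON, a list of rows, each an object with "linear": the shift along the world's x, y, z in mm, a list of three; "twist": the turn about the world's z in degrees. In form: [{"linear": [x, y, z], "twist": twist}, ...]. A call has 1 to 20 rows; each row is the pose to reach, as a shift and turn from the pose commanded when the call began; what a row does not reach only later rows make up. A row lasts 1/8 s, in which the tool goes at most 62.5 mm and 10.7 degrees, less where a joint would pass 70% of its speed; a pose out of reach is approached as far as the arm can. A call with a gripper value outside its range is refused whole. OPENING is the closure in counts, from 0 (fully open) to 255 (shut), set as the call begins (- or left out, the last holds). The fingers move at their own pace and stop on an object; the grip force is fixed at half the most. Time passes only in rows, so rows that repeat a pose let the fingers close. It gives the time, the measured TCP pose, the force and the opening at its end, in the units of the state.
- bot.get_obs(): the state, without advancing time (a new reading comes with each control period).
- bot.capture(name): name is "scene" or "top" or "wrist"; returns a dict with "frame" (420x560x3 uint8, blue, green, red), "z_map" (420x560 float32, mm along the optical axis (not along the pixel's ray), 0 where there is no reading), "fx", "fy", "cx", "cy" (pixels), "rvec" (rotation vector, rad) and "tvec" (3), from world to camera coordinates, as OpenCV has them. Camera axes: x right, y down, z forward; pixel columns grow to the right and rows downward; lengths in mm; the calibration is good to about 2 mm. The wrist camera is an equidistant fisheye: a pixel r from the principal point sees the ray r / f radians off the axis. A picture is of the moment at which its call begins.
- bot.close_job(): hands the job in, once; it reports no verdict.
The state is a dict: "time": time; "joint_positions": joint angles; "dq": joint speeds; "tau": joint torques, N m; "tool_pos": TCP position; "tcp_rot": TCP orientation; "contact_force": force on the tool from outside, world axes, zero at the start; "moment": the same for the moment, N m; "grip_width": finger opening in mm.
Only numpy, scipy, OpenCV 4.12 (cv2) and the standard library are available. Lean on these libraries where they do the work, as an engineer would, in place of code of your own. Each camera call takes 0.05 s, during which the arm holds its last target. There are 200 camera calls.

TASK

Gently slide the card carrier along the viewer's shaft until it rests home against the steel stop, so that the slot in the carrier lies over the slot in the steel shoe below it. Then take the brass wing thumbscrew from its cork stand, put its blade through both slots, press it fully down against the spring and give it a quarter turn either way, so that it stays locked upright when you let go. Do not force the parts, and leave the other things on the bench where they are.

Things in the scene. Friction and masses are not known exactly. Their poses are not given: they have to be found in the camera images.
- shaft: Viewer's shaft, a fixed walnut rail with brass-topped walls, 255 long, 60 wide (84 at the foot), 41 high. Origin on its centre line at bench level; x runs along the channel towards the stop (rail spans x -135 to +120), z up. Carrier ledges 32 above the bench, channel 41.5 wide. Over 20 N of carrier on shaft, or 25 N of screw on either, is forcing.
- shoe_mark (a point): Shaft point x +60, z 31: only roughly the slot of the clamped steel shoe, which sits up to 15 mm either way along x, not measured: find it by pushing the carrier to the stop. Shoe plate 25 to 31 above the bench, slot 7.5 (x) by 15 (y). Its dark stop rises to 41, face 20 mm beyond the slot's centre: with the carrier's nose (20 mm past its slot) on it, the slots coincide.
- spring_mark (a point): Shaft point x +60, z 21: height of the spring plunger under the shoe's slot (it shifts with the shoe). It pushes the screw's tip up with 2.2 N at first touch, 5.5 N when 6 mm down (0.55 N per mm).
- carrier: Card carrier, loose in the channel, about 160 g, slides with 1 to 3 N, starts 40 to 108 mm short of the stop. Brass plate 110 (x) by 40 by 6; walnut grip board at x -30, 12 thick (x), 32 wide, top 56 above the underside; crossbar 14 thick, 90 wide, 11 to 21 above the underside, clip wires at its ends up to 52. Origin: centre of the plate's underside; x to the nose and the stop, z up.
- carrier_slot (a point): Centre of the carrier's slot at the plate's top face (carrier x +35, z +6); the slot is 7.5 along x by 15 along y and goes right through.
- carrier_grip (a point): Where to grip the upright board: its mid plane, 8 mm below its top (carrier x -30, z +48); squeeze along the carrier's x (12 mm).
- screw: Wing thumbscrew, 60 g, 53 long, loose. Origin at its tip, z up its axis. From the tip: 2 mm taper, blade 5 (x) by 12 (y) to 8, neck 5 across to 23, collar 20 across to 27, wing 8 thick (x) by 26 wide (y) to 53. Enters with its y along the shaft's y. Collar on the carrier: tip 15 above the bench, blade's top 2 mm below the shoe plate, free to turn.
- screw_wing (a point): Middle of the wing, 40 above the tip, 13 below the wing's top; squeeze along the screw's x (8 mm). Turned and let go, the spring lifts the screw 2 mm (tip 17 above the bench) and the blade holds under the shoe plate. Not turned, the spring pushes it back up (tip at about 21).
- stand: Cork stand, fixed, 60 by 60 by 40 high, at the right or the left of the bench. A round hole 15 across goes through its middle; the screw hangs in it by its collar (tip 17 above the bench). Origin under its centre.
- prism: Amber glass prism about 45 wide, 35 high, loose; bystander. Origin under its centre.
- loupe: Steel loupe cup, 36 across, 26 high, loose; bystander. Origin under its centre.
- barrel: Brass lens barrel, 54 across, 72 high, with a focusing knob at its side, loose; bystander. Origin under its centre.
- hood: Cracked ebony hood, open box 100 by 130 by 50 high, loose; bystander. Origin under its centre.
- oil: Small amber oil jar, 36 across, 70 high, loose; bystander. Origin under its centre.
There are look-alikes about, which are no part of the job. What is shaped like the carrier but pink is not meant.

How it is judged (in metres and radians):
On the way:
1. the screw's blade has entered both slots (horizontal distance between screw and carrier_slot below 0.004 m and angle between screw's own z axis and vertical below 0.12 rad and angle between carrier's own z axis and vertical below 0.08 rad and z of screw in the frame of shaft below 0.0235 m and angle between the y axis of screw and the y axis of shaft, either way round below 0.5 rad), for 0.05 s.
At the end, for the whole second after the job is handed in: The screw stands upright (within 0.12 rad) through carrier and shoe: tip 12 to 19 mm above the bench and within 4 mm of the carrier's slot centre seen from above, the carrier flat in the channel (within 0.08 rad), the wing turned at least 1.05 rad away from the way it went in, both at rest (horizontal distance between screw and carrier_slot below 0.004 m and angle between screw's own z axis and vertical below 0.12 rad and angle between carrier's own z axis and vertical below 0.08 rad and z of screw in the frame of shaft between 0.012 and 0.019 m and angle between the y axis of screw and the y axis of shaft, either way round above 1.05 rad and linear speed of each of screw, carrier below 0.01 m/s); the robot touches nothing.
It fails at once if the carrier is forced against the shaft or its stop (over 20 N) (contact force between carrier and shaft above 20 N).
It fails at once if the screw is forced against the carrier (over 25 N) (contact force between screw and carrier above 25 N).
It fails at once if the screw is forced against the shaft, its shoe or spring (over 25 N) (contact force between screw and shaft above 25 N).
It fails at once if the prism, loupe, lens barrel, hood or oil jar is moved by more than 20 mm (distance of any of prism, loupe, barrel, hood, oil from where it was at the start of the episode above 0.02 m).
It also fails if it takes over 72 s, if anything falls off the work surface, if the arm or the gripper's body presses on something with over 40 N, if the wrist force passes 120 N, or if a joint passes its speed limit or range.

## Working session

There is one attempt and no reset: what is moved stays moved. The work goes in short steps, Python scripts to look and compute and a shell command to move; the robot and the scene stay as the last step left them, time stands still between calls to the robot, and variables do not carry over. Pictures are saved under pics/ and viewed, about 8 in all and at most 12, crops included, and the job is handed in when it is done.

```bash
ls; mkdir -p pics
cat > h.py <<'E'
import numpy as np, cv2
from plant import bot
def pts(c):
    "world xyz (mm) for each pixel from depth (pinhole)"
    z=c["z_map"].astype(float); v,u=np.indices(z.shape)
    P=np.stack([(u-c["cx"])/c["fx"]*z,(v-c["cy"])/c["fy"]*z,z],-1)
    R=cv2.Rodrigues(np.array(c["rvec"],float))[0]; t=np.array(c["tvec"],float).ravel()
    W=(P-t)@R; W[z<=0]=np.nan; return W
def fish(c):
    z=c["z_map"].astype(float); v,u=np.indices(z.shape)
    x=(u-c["cx"])/c["fx"]; y=(v-c["cy"])/c["fy"]; r=np.hypot(x,y)+1e-9
    k=np.tan(np.minimum(r,1.5))/r
    P=np.stack([x*k*z,y*k*z,z],-1)
    R=cv2.Rodrigues(np.array(c["rvec"],float))[0]; t=np.array(c["tvec"],float).ravel()
    W=(P-t)@R; W[z<=0]=np.nan; return W
E
python3 - <<'E'
from h import *
for n in("top","scene"):
    c=bot.capture(n); cv2.imwrite(f"pics/{n}0.png",c["frame"]); np.save(f"{n}0.npy",pts(c)); print(n,c["fx"],c["cx"],c["cy"],c["rvec"],c["tvec"])
o=bot.get_obs(); print({k:np.round(v,3) for k,v in o.items()})
E
```

```text
pics
top 386.9655578271769 277.09859815360784 204.0992391884457 [ 2.20411989 -2.16564072  0.09288316] [   7.08515807  554.92243327 1072.75192264]
scene 388.3008228996373 277.26682092714964 203.95825163238632 [ 1.95987167  1.07444713 -0.59061338] [-322.66976676 -209.83106796 1277.57604742]
{'time': np.float64(0.1), 'joint_positions': array([-1.468,  0.343,  1.525, -0.   ,  1.275, -0.146]), 'dq': array([ 0.   , -0.003, -0.001, -0.   ,  0.   ,  0.001]), 'tau': array([ 3.000e-03, -4.320e+01, -2.447e+01,  7.200e-02,  5.300e-02,
       -0.000e+00]), 'tool_pos': array([ 129.254, -508.464,  226.13 ]), 'tcp_rot': array([-3.141e+00,  1.000e-03, -1.322e+00]), 'contact_force': array([-0.756, -0.027,  0.37 ]), 'moment': array([ 0.01 ,  0.058, -0.087]), 'grip_width': np.float64(91.973)}
```

View pics/top0.png

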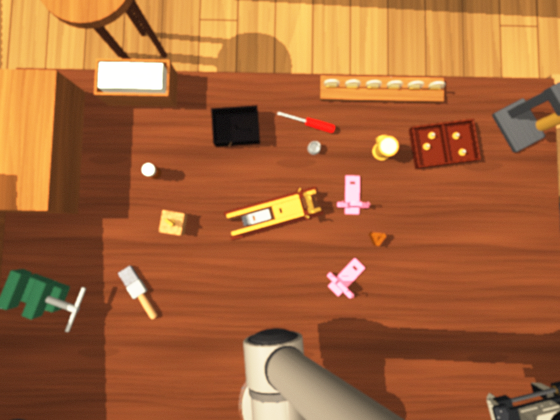

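View pics/scene0.png

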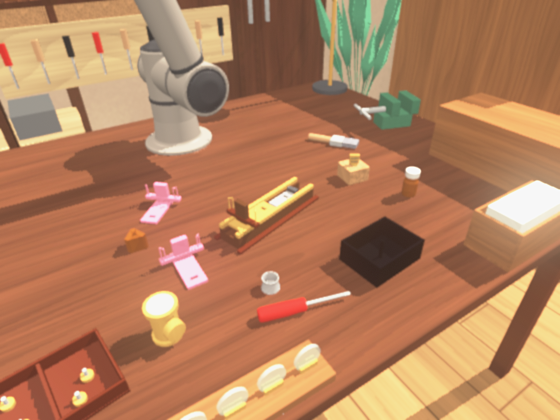

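Top view: the shaft runs from about (318,198) to (230,228), with the carrier's board at the right end and the steel shoe near (258,217). The cork stand with the screw is at (172,222). The pink look-alikes are at (352,195) and (347,278). Next I measure from depth.

Run:
```python
from h import *
W=np.load("top0.npy"); im=cv2.imread("pics/top0.png")
def roi(a,b,c,d): return W[b:d,a:c].reshape(-1,3)
cv2.imwrite("pics/crop1.png",np.hstack([cv2.resize(im[180:245,220:330],None,fx=5,fy=5,interpolation=2),cv2.resize(im[200:245,150:195],(225,325))]))
s=roi(220,180,330,245); print("bench z",np.nanmedian(roi(200,250,300,320)[:,2]))
def rect(p,lo,hi,n):
    q=p[(p[:,2]>lo)&(p[:,2]<hi)]; r=cv2.minAreaRect(q[:,:2].astype(np.float32)); print(n,len(q),np.round(q.mean(0),1),np.round(r[0],1),np.round(r[1],1),round(r[2],2))
rect(s,35,46,"walls"); rect(s,15,46,"shaft"); rect(s,70,95,"board"); rect(s,47,60,"crossbar")
t=roi(150,200,195,245); rect(t,33,44,"cork"); rect(t,55,80,"wing")
for u in range(232,322,4):
    v=round(213-(u-275)*0.30); print(u,v,np.round(W[v,u]),im[v,u])
```

```text
bench z -0.0016240079287941816
walls 1104 [533.7  13.3  39.7] [529.9  26.1] [ 60.1 254.7] 16.71
shaft 1722 [530.2  25.   36. ] [532.3  26.8] [ 65.2 254.8] 16.74
board 70 [554.1 -54.5  86.3] [554.2 -55. ] [77.6 13.3] 16.75
crossbar 109 [553.6 -54.5  52.6] [545.5 -31.1] [104.9  95.3] 42.04
cork 431 [496.6 306.7  39.6] [496.6 307.7] [61.7 59.7] 82.33
wing 37 [496.3 306.3  67.5] [496.5 306.9] [24.7  7.8] 55.82
232 226 [491. 145.  -0.] [ 44  82 162]
236 225 [494. 134.  -1.] [ 43  80 159]
240 224 [497. 122.  -1.] [ 43  83 162]
244 222 [502. 108.  40.] [122 128 135]
248 221 [505.  97.  31.] [183 200 206]
252 220 [508.  86.  28.] [238 248 251]
256 219 [511.  75.  32.] [238 248 252]
260 218 [514.  64.  28.] [247 252 253]
264 216 [520.  53.  31.] [247 252 253]
268 215 [523.  42.  31.] [248 254 255]
272 214 [526.  31.  23.] [ 40  82 148]
276 213 [528.  20.  39.] [106 249 255]
280 212 [532.   8.  26.] [ 59 167 236]
284 210 [537.  -2.  40.] [104 249 255]
288 209 [540. -14.  36.] [104 247 255]
292 208 [543. -25.  37.] [103 247 255]
296 207 [546. -36.  38.] [102 246 255]
300 206 [549. -47.  36.] [ 92 243 255]
304 204 [551. -54.  89.] [ 47  86 155]
308 203 [558. -69.  38.] [ 69 185 241]
312 202 [562. -82.  24.] [ 47 119 178]
316 201 [565. -93.  23.] [ 36  61 109]
320 200 [ 571. -107.   -1.] [ 31  53 101]
```

View pics/crop1.png

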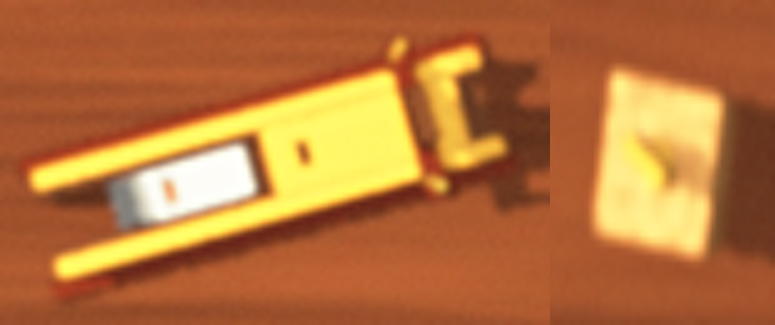

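Estimates:
- The shaft axis direction is yaw 106.7°, with its span centre near (531, 26).
- The board is at about (554, -54.5).
- The shoe slot is about 76 mm ahead of the carrier's slot.
- The screw is at about (496.5, 307), with its wing along roughly 55°.

I will shut the fingers, go behind the board and push low.

```bash
python3 -m pendant '[{"linear":[55,52,0],"twist":0},{"linear":[110,104,0],"twist":2.4},{"linear":[165,156,0],"twist":2.4},{"linear":[220,208,0],"twist":2.4},{"linear":[275,260,0],"twist":2.4},{"linear":[330,312,0],"twist":2.4},{"linear":[385,364,0],"twist":2.4},{"linear":[437,414,-40],"twist":2.4},{"linear":[437,414,-80],"twist":2.4},{"linear":[437,414,-80],"twist":2.4},{"linear":[437,414,-80],"twist":2.4},{"linear":[437,414,-80],"twist":2.4}]' 255
python3 - <<'E'
from h import *
o=bot.get_obs(); print(o["tool_pos"],o["tcp_rot"],o["contact_force"])
c=bot.capture("wrist"); cv2.imwrite("pics/w1.png",c["frame"]); W=fish(c); np.save("w1.npy",W); print(c["fx"],c["cx"],c["cy"])
p=W.reshape(-1,3)
def sel(lo,hi,n):
    q=p[(p[:,2]>lo)&(p[:,2]<hi)&(np.hypot(p[:,0]-531,p[:,1]-26)<150)]
    if len(q)>5:
        r=cv2.minAreaRect(q[:,:2].astype(np.float32)); print(n,len(q),np.round(np.median(q,0),1),np.round(r[0],1),np.round(r[1],1),round(r[2],2))
sel(39,43,"wall"); sel(85,92,"boardtop"); sel(50,56,"xbar"); sel(36,38.9,"plate");sel(30,33,"shoe")
E
```

```text
time: 1.6
tool_pos: [566.0, -95.0, 146.6]
tcp_rot: [3.141, 0.0, -1.28]
contact_force: [0.2, -0.1, -0.7]
grip_width: 0.2
[565.99407529 -95.01966341 146.60553544] [ 3.14069461e+00  3.83607503e-05 -1.27958788e+00] [ 0.16822117 -0.1198473  -0.71974539]
325.19226210127806 284.651716531303 208.0802550762521
wall 5189 [537.6  14.8  41. ] [532.2  28.9] [ 61.2 254.6] 16.69
boardtop 735 [557.7 -53.7  87.9] [557.  -53.4] [31.9 13. ] 17.37
xbar 957 [578.2 -48.9  52.9] [559.5 -52.7] [84.5 14.5] 16.91
plate 4015 [547.3 -16.7  38. ] [536.6  29.4] [ 51.9 253.1] 16.6
shoe 2695 [520.1  67.4  31.6] [536.4  30.4] [ 52.1 255.1] 16.73
```

View pics/w1.png

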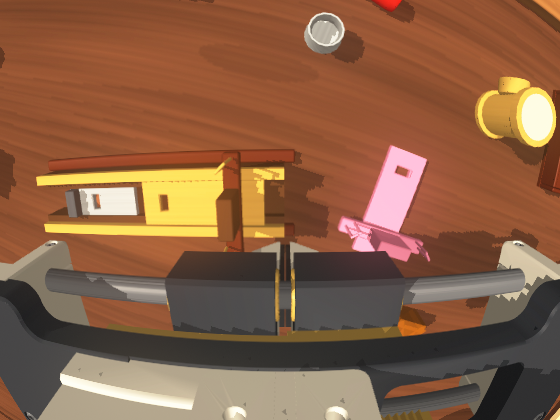

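The wrist view shows the carrier's board at (230,215), the carrier slot at (163,202), the shoe slot at (97,202) and the dark stop at (73,202). Fingers are lined up behind the board. Now I lower and start pushing.

```bash
python3 - <<'E'
from h import *
W=np.load("w1.npy"); u=np.array([-.2873,.9578]);n=np.array([-.9578,-.2873])
for a,b in[((155,175),"carrier slot"),((88,106),"shoe slot")]:
    S=W[192:212,a[0]:a[1]].reshape(-1,3); 
    im=cv2.imread("pics/w1.png")[192:212,a[0]:a[1]].reshape(-1,3); zz=np.nanmedian(S[:,2]); q=S[S[:,2]<zz-4]; d=q[:,:2]-[532.2,28.9]; print(b,zz,len(q),(d@u).min(),(d@u).max(),(d@n).min(),(d@n).max())
S=W[185:220,60:85].reshape(-1,3); S=S[S[:,2]>38]; d=S[:,:2]-[532.2,28.9]; print("stop",len(S),np.percentile(d@u,[2,98]),np.percentile(d@n,[2,98]))
E
python3 -m pendant '[{"linear":[3,1,-40],"twist":0},{"linear":[3,1,-80],"twist":0},{"linear":[3,1,-100],"twist":0},{"linear":[3,1,-100],"twist":0},{"linear":[3,1,-100],"twist":0}]'
python3 -m pendant '[{"linear":[-1.1,3.8,0],"twist":0},{"linear":[-2.3,7.7,0],"twist":0},{"linear":[-3.4,11.5,0],"twist":0},{"linear":[-4.6,15.3,0],"twist":0},{"linear":[-5.7,19.2,0],"twist":0},{"linear":[-6.9,23,0],"twist":0},{"linear":[-8,26.8,0],"twist":0},{"linear":[-9.2,30.6,0],"twist":0}]'
```

```text
carrier slot 37.63204232791624 94 -19.652038010100096 -13.316553662514464 -6.037051004909284 10.051219257704037
shoe slot 30.862727305074493 57 58.704689416251355 84.05600596201721 -5.978202782451482 14.510137968440164
stop 270 [76.19710645 88.12861425] [-12.93436257  12.1136842 ]
time: 2.28
tool_pos: [570.0, -94.9, 48.5]
tcp_rot: [-3.139, -0.002, -1.281]
contact_force: [0.6, -0.5, 0.3]
grip_width: 0.5
time: 3.28
tool_pos: [560.1, -63.1, 46.8]
tcp_rot: [-3.142, -0.0, -1.28]
contact_force: [0.2, -1.1, 0.6]
grip_width: 0.6
```

```bash
python3 -m pendant '[{"linear":[-1.1,3.8,0],"twist":0},{"linear":[-2.3,7.7,0],"twist":0},{"linear":[-3.4,11.5,0],"twist":0},{"linear":[-4.6,15.3,0],"twist":0},{"linear":[-5.7,19.2,0],"twist":0},{"linear":[-6.9,23,0],"twist":0},{"linear":[-8,26.8,0],"twist":0},{"linear":[-9.2,30.6,0],"twist":0}]'
python3 - <<'E'
from h import *
c=bot.capture("wrist"); cv2.imwrite("pics/w2.png",c["frame"]); W=fish(c); np.save("w2.npy",W)
u=np.array([-.2873,.9578]);n=np.array([-.9578,-.2873])
p=W.reshape(-1,3); d=p[:,:2]-[532.2,28.9]; a=d@u; l=d@n
o=bot.get_obs(); t=np.array(o["tool_pos"][:2])-[532.2,28.9]; print("tcp",t@u,t@n)
for nm,lo,hi in[("board",86,90),("xbar",51.5,54)]:
    m=(p[:,2]>lo)&(p[:,2]<hi)&(abs(l)<15 if nm=="board" else abs(l)<50)&(abs(a)<140); print(nm,m.sum(),np.percentile(a[m],[2,50,98]),np.percentile(l[m],[2,98]))
m=(abs(l)<14)&(p[:,2]>39)&(p[:,2]<43)&(a>60)&(a<110); print("stop",m.sum(),np.percentile(a[m],[2,98]) if m.sum() else 0)
m=(abs(l)<10)&(p[:,2]>36)&(p[:,2]<39)&(a>-60)&(a<110); print("plate",m.sum(),np.percentile(a[m],[2,98]) if m.sum() else 0)
E
```

```text
time: 4.28
tool_pos: [550.9, -32.4, 46.8]
tcp_rot: [-3.142, -0.0, -1.28]
contact_force: [-0.3, -2.0, 0.7]
grip_width: 0.5
tcp -63.60452265428811 -0.17265034966508722
board 4 [-64.65225295 -64.65128867 -64.23878339] [7.04228207 8.6144615 ]
xbar 1405 [-67.65482655 -40.80237586 -33.27455973] [-44.17937426 -11.21074133]
stop 221 [75.60147027 87.74452352]
plate 2576 [-53.62269744  76.38768367]
```

View pics/w2.png

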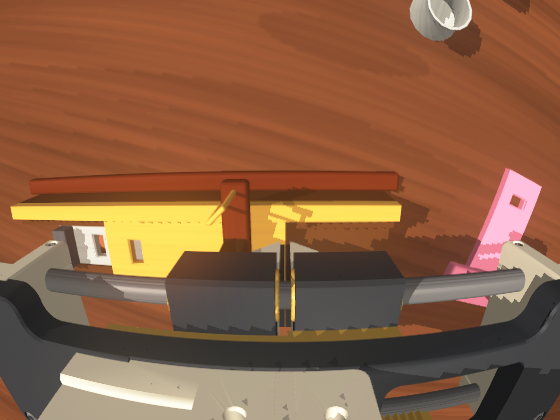

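The carrier is moving ahead of the fingers, with the crossbar at about (235,215). About 31 mm remain to the stop. I do 24 mm more, then small steps.

```bash
python3 -m pendant '[{"linear":[-1.1,3.8,0],"twist":0},{"linear":[-2.3,7.7,0],"twist":0},{"linear":[-3.4,11.5,0],"twist":0},{"linear":[-4.6,15.3,0],"twist":0},{"linear":[-5.5,18.2,0],"twist":0},{"linear":[-6,20.1,0],"twist":0},{"linear":[-6.6,22,0],"twist":0},{"linear":[-6.9,23,0],"twist":0}]'
python3 -m pendant '[{"linear":[-0.1,0.5,0],"twist":0},{"linear":[-0.3,1,0],"twist":0},{"linear":[-0.4,1.4,0],"twist":0},{"linear":[-0.6,1.9,0],"twist":0},{"linear":[-0.7,2.4,0],"twist":0},{"linear":[-0.9,2.9,0],"twist":0}]'
python3 -m pendant '[{"linear":[-0.1,0.5,0],"twist":0},{"linear":[-0.3,1,0],"twist":0},{"linear":[-0.4,1.4,0],"twist":0},{"linear":[-0.6,1.9,0],"twist":0}]'
```

```text
time: 5.32
tool_pos: [544.0, -9.6, 46.7]
tcp_rot: [3.142, -0.0, -1.28]
contact_force: [1.5, -1.7, 0.7]
grip_width: 0.3
time: 6.08
tool_pos: [543.1, -6.7, 46.7]
tcp_rot: [3.142, -0.0, -1.28]
contact_force: [0.3, -1.5, 0.6]
grip_width: 0.3
time: 6.58
tool_pos: [542.5, -4.8, 46.7]
tcp_rot: [3.142, -0.0, -1.28]
contact_force: [0.3, -1.6, 0.2]
grip_width: 0.4
```

```bash
for i in 1; do
python3 -m pendant '[{"linear":[-0.1,0.3,0],"twist":0},{"linear":[-0.2,0.6,0],"twist":0},{"linear":[-0.3,0.9,0],"twist":0},{"linear":[-0.3,1.1,0],"twist":0}]' | grep -E "tool|force"
python3 -m pendant '[{"linear":[-0.1,0.3,0],"twist":0},{"linear":[-0.2,0.6,0],"twist":0}]' | grep -E "tool|force"
python3 -m pendant '[{"linear":[-0.1,0.3,0],"twist":0},{"linear":[-0.1,0.4,0],"twist":0}]' | grep -E "tool|force"
done
```

```text
tool_pos: [542.2, -3.7, 46.7]
contact_force: [0.3, -1.9, -0.0]
tool_pos: [542.0, -3.1, 46.7]
contact_force: [0.3, -0.8, -0.2]
tool_pos: [541.9, -2.7, 46.7]
contact_force: [0.2, -2.0, 1.4]
```

```bash
python3 -m pendant '[{"linear":[-0.1,0.3,0],"twist":0},{"linear":[-0.2,0.6,0],"twist":0}]' | grep -E "tool|force"
python3 -m pendant '[{"linear":[-0.1,0.2,0],"twist":0},{"linear":[-0.1,0.4,0],"twist":0}]' | grep -E "tool|force"
python3 - <<'E'
from h import *
c=bot.capture("wrist"); cv2.imwrite("pics/w3.png",c["frame"][180:320,0:280]); W=fish(c)
u=np.array([-.2873,.9578]);n=np.array([-.9578,-.2873])
p=W.reshape(-1,3); d=p[:,:2]-[532.2,28.9]; a=d@u; l=d@n
m=(abs(l)>25)&(abs(l)<42)&(p[:,2]>51.5)&(p[:,2]<54)&(a>-15)&(a<25); print("xbar",m.sum(),np.percentile(a[m],[2,50,98]))
m=(abs(l)<14)&(p[:,2]>39.7)&(p[:,2]<43)&(a>60)&(a<110); print("stop",m.sum(),np.percentile(a[m],[2,98]) if m.sum() else 0)
m=(abs(l)<18)&(p[:,2]>36)&(p[:,2]<39)&(a>40)&(a<90); print("plate",m.sum(),np.percentile(a[m],[50,98]) if m.sum() else 0)
m=(abs(l)<14)&(p[:,2]>29)&(p[:,2]<33)&(a>50)&(a<90); print("shoe seen",m.sum())
E
```

```text
tool_pos: [541.8, -2.3, 46.8]
contact_force: [0.8, -3.3, 0.7]
tool_pos: [542.0, -2.2, 46.9]
contact_force: [1.2, -5.6, 1.7]
xbar 695 [-14.70579206  -9.42714664  -1.86166155]
stop 628 [76.46672201 88.13824188]
plate 2350 [59.25148567 76.99022236]
shoe seen 80
```

```bash
python3 -c "
import cv2; i=cv2.imread('pics/w3.png'); cv2.imwrite('pics/w3b.png',cv2.resize(i[20:120,0:200],None,fx=4,fy=4))"
```

```text
(no output)
```

View pics/w3b.png

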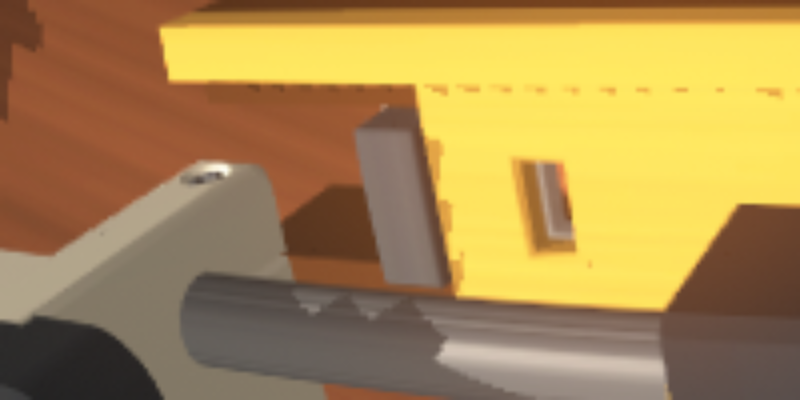

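The fingers stopped and the force rose to 5.6 N. The close view shows the nose against the dark stop, with the shoe's slot showing through the carrier slot at crop (555,205). The carrier is home. I back off, rise, open and go above the screw.

```bash
python3 -m pendant '[{"linear":[1,-3.5,0],"twist":0},{"linear":[4.3,-14.4,0],"twist":0},{"linear":[4.3,-14.4,50],"twist":0},{"linear":[4.3,-14.4,100],"twist":0},{"linear":[-5,45,130],"twist":8},{"linear":[-15,105,130],"twist":16},{"linear":[-25,165,130],"twist":24},{"linear":[-35,225,130],"twist":33},{"linear":[-45,280,120],"twist":33},{"linear":[-45,309,110],"twist":33},{"linear":[-45,309,110],"twist":33},{"linear":[-45,309,110],"twist":33},{"linear":[-45,309,110],"twist":33}]' 130
cat > look.py <<'E'
from h import *
c=bot.capture("wrist"); cv2.imwrite("pics/w4.png",c["frame"]); W=fish(c); np.save("w4.npy",W)
p=W.reshape(-1,3)
def rect(m,n):
    q=p[m]; 
    if len(q)>5:
        r=cv2.minAreaRect(q[:,:2].astype(np.float32)); print(n,len(q),np.round(q.mean(0),1),np.round(r[0],1),np.round(r[1],1),round(r[2],2))
near=np.hypot(p[:,0]-496.5,p[:,1]-307)<45
rect(near&(p[:,2]>38)&(p[:,2]<41),"cork"); rect(near&(p[:,2]>67)&(p[:,2]<73),"wingtop"); rect(near&(p[:,2]>42)&(p[:,2]<46),"collar")
o=bot.get_obs(); print(o["time"],o["tool_pos"],np.degrees(o["tcp_rot"]))
E
python3 look.py
```

```text
time: 9.75
tool_pos: [497.1, 306.0, 157.1]
tcp_rot: [-3.141, -0.0, -0.706]
contact_force: [0.1, 0.2, -0.3]
grip_width: 44.8
cork 3665 [499.8 311.8  39.9] [498.7 310.3] [61.  60.6] 82.22
wingtop 324 [499.1 310.8  69.9] [498.8 310.4] [25.9  8. ] 54.01
collar 173 [500.1 310.6  44. ] [508.2 316.9] [41.6 24.8] 19.81
9.8 [497.11142871 306.11939245 157.18381667] [-1.79979180e+02 -1.78445995e-02 -4.04430729e+01]
```

View pics/w4.png

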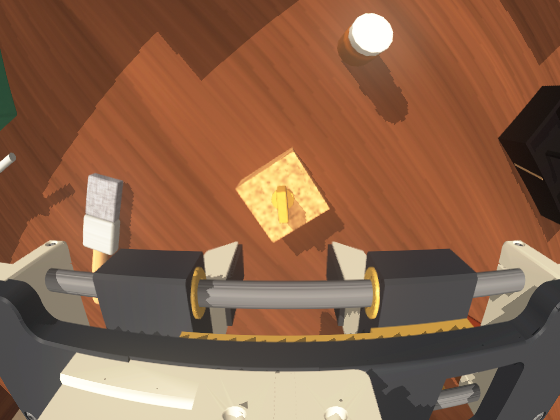

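The wing is at (282,205) in the wrist view, with its centre at about (498.8, 310.4) and its long axis at 54°. Next I correct, descend to TCP z 46 (just above the collar) and grip.

```bash
python3 -m pendant '[{"linear":[1,3,-30],"twist":4.4},{"linear":[1,3,-70],"twist":4.4},{"linear":[1,3,-100],"twist":4.4},{"linear":[1,3,-111],"twist":4.4},{"linear":[1,3,-111],"twist":4.4},{"linear":[1,3,-111],"twist":4.4}]'
python3 -m pendant '[{"linear":[0,0,0],"twist":0},{"linear":[0,0,0],"twist":0},{"linear":[0,0,0],"twist":0},{"linear":[0,0,0],"twist":0},{"linear":[0,0,0],"twist":0}]' 255
python3 -m pendant '[{"linear":[0,0,5],"twist":0},{"linear":[0,0,25],"twist":0},{"linear":[0,0,55],"twist":0},{"linear":[0,0,85],"twist":0},{"linear":[0,0,110],"twist":0},{"linear":[0,0,110],"twist":0},{"linear":[0,0,110],"twist":0}]'
python3 - <<'E'
from h import *
c=bot.capture("wrist"); cv2.imwrite("pics/w5.png",c["frame"]); W=fish(c); np.save("w5.npy",W); o=bot.get_obs();t=o["tool_pos"]
p=W.reshape(-1,3);y=o["tcp_rot"][2]; j=np.array([np.cos(y),np.sin(y)]);k=np.array([-j[1],j[0]])
d=p-t; a=d[:,:2]@j;b=d[:,:2]@k
for lo in range(-32,40,4):
    m=(abs(a)<40)&(abs(b)<40)&(d[:,2]>lo)&(d[:,2]<lo+4)
    if m.sum()>3: print(lo,m.sum(),np.percentile(a[m],[2,50,98]).round(1),np.percentile(b[m],[2,50,98]).round(1))
E
```

```text
time: 10.55
tool_pos: [498.6, 310.5, 47.2]
tcp_rot: [-3.139, -0.001, -0.628]
contact_force: [0.4, 0.1, -0.3]
grip_width: 45.4
time: 11.18
tool_pos: [497.6, 310.2, 45.8]
tcp_rot: [-3.142, -0.0, -0.627]
contact_force: [-0.1, 0.5, 1.2]
grip_width: 7.7
time: 12.05
tool_pos: [497.0, 310.0, 154.7]
tcp_rot: [3.14, 0.001, -0.627]
contact_force: [0.0, 0.4, -0.5]
grip_width: 7.6
-28 14 [-1.6  0.5  2.6] [6.3 6.7 7. ]
-24 23 [-1.6  0.8  2.6] [6.1 6.5 7.1]
-4 24 [-5.4 -0.2  6.4] [ 9.   9.6 13.6]
0 94 [-9.1  0.6 10.8] [ 9.5 11.4 14.5]
4 153 [-12.3   1.3  14.4] [ 9.7 11.4 14.5]
8 225 [-16.4   0.3  18.4] [ 9.5 11.3 14.4]
12 194 [-17.4   0.6  18.5] [ 9.5 11.4 14.5]
16 135 [-9.  -0.1 10. ] [ 9.5 11.5 14.5]
20 292 [-8.1  0.4  9.6] [ 2.1 10.6 14.4]
24 391 [-7.9  0.8  9.3] [ 2.   9.5 13.8]
28 100 [-8.4  0.6  9.6] [ 9.1 10.8 11.6]
32 95 [-7.4 -3.4  8.5] [ 9.   9.7 11.5]
36 57 [-6.7 -3.4  7.9] [ 9.2 10.3 11.4]
```

View pics/w5.png

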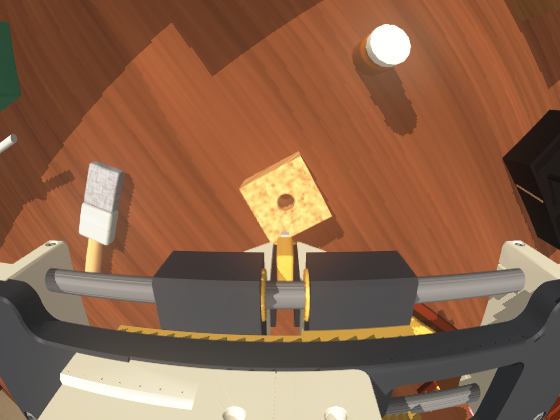

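The screw is held upright between the fingers, with its tip at (285,235). The camera shows a jaw-axis bias of about +0.5 mm and a screw offset of about +0.7 mm along the wing. Now I move over the slot.

```bash
python3 -m pendant '[{"linear":[2,-20,0],"twist":-8},{"linear":[5,-60,0],"twist":-17},{"linear":[8,-105,0],"twist":-26},{"linear":[12,-150,0],"twist":-33},{"linear":[15,-190,0],"twist":-37.4},{"linear":[17,-215,0],"twist":-37.4},{"linear":[18,-227,0],"twist":-37.4},{"linear":[18,-227,0],"twist":-37.4},{"linear":[18,-227,0],"twist":-37.4},{"linear":[18,-227,0],"twist":-37.4}]'
cat > slot.py <<'E'
from h import *
c=bot.capture("wrist"); cv2.imwrite("pics/w6.png",c["frame"]); W=fish(c); np.save("w6.npy",W); o=bot.get_obs();t=np.array(o["tool_pos"])
p=W.reshape(-1,3);y=o["tcp_rot"][2]; j=np.array([np.cos(y),np.sin(y)]);k=np.array([-j[1],j[0]])
d=p-t; a=d[:,:2]@j;b=d[:,:2]@k
print("t",o["time"],t.round(2),np.degrees(y).round(2),o["contact_force"])
m=(abs(a)<200)&(abs(b)<70)&(p[:,2]>40)&(p[:,2]<42); r=cv2.minAreaRect(p[m][:,:2].astype(np.float32)); print("walls",r)
# walls inner/outer in b vs a
for s in(-20,0,20):
    q=m&(abs(a-s)<5); print("wall b at a",s,np.percentile(b[q],[1,50,99]).round(1))
# slot: rows of plate, where depth drops, in (a,b) of rays at plate height 38
R=cv2.Rodrigues(np.array(c["rvec"],float))[0]; C=-R.T@np.array(c["tvec"],float).ravel()
P=C+(p-C)*((38-C[2])/(p[:,2]-C[2]))[:,None]
dp=P-t; A=(dp[:,:2]@j).reshape(W.shape[:2]);B=(dp[:,:2]@k).reshape(W.shape[:2])
hole=((W[...,2]<36)&(abs(A)<15)&(abs(B)<15)&(W[...,2]>-5)).astype(np.uint8)
n,L,S,_=cv2.connectedComponentsWithStats(hole)
for i in range(1,n):
    if S[i,4]>15:
        q=L==i; print("hole",S[i],"a",A[q].min(),A[q].max(),"b",B[q].min(),B[q].max())
for lo in(-30,-26):
    q=(abs(a)<10)&(abs(b)<12)&(d[:,2]>lo)&(d[:,2]<lo+4); print("blade",lo,q.sum(),np.percentile(a[q],[2,98]).round(1),np.percentile(b[q],[2,98]).round(1)) if q.sum() else 0
for nm,f in(("stop",(abs(b)<14)&(p[:,2]>39.7)&(p[:,2]<42)&(a>-45)&(a<-10)),):
    print(nm,f.sum(),np.percentile(a[f],[2,98]) if f.sum() else 0)
E
python3 slot.py; python3 -c "
import cv2; i=cv2.imread('pics/w6.png'); cv2.imwrite('pics/w6b.png',cv2.resize(i[130:280,180:400],None,fx=3.5,fy=3.5))"
```

```text
time: 13.35
tool_pos: [515.5, 84.2, 155.6]
tcp_rot: [3.141, 0.0, -1.279]
contact_force: [0.1, 0.1, -1.3]
grip_width: 7.9
t 13.4 [515.49  84.09 155.7 ] -73.27 [-0.2314482  -0.16224017 -0.1087758 ]
walls ((519.6905517578125, 94.0857162475586), (85.61163330078125, 392.52435302734375), 10.76661491394043)
wall b at a -20 [-29.5   1.1  29.4]
wall b at a 0 [-29.3  22.3  29.4]
wall b at a 20 [-29.7  20.6  29.4]
hole [281 196   9  16 142] a -3.075815193001234 4.000008463413645 b -6.965026766351995 6.7009515602133325
blade -30 7 [-1.9  2.2] [6.9 7.1]
blade -26 20 [-1.9  2.3] [6.2 7.4]
stop 368 [-31.15248034 -19.49050457]
```

View pics/w6b.png

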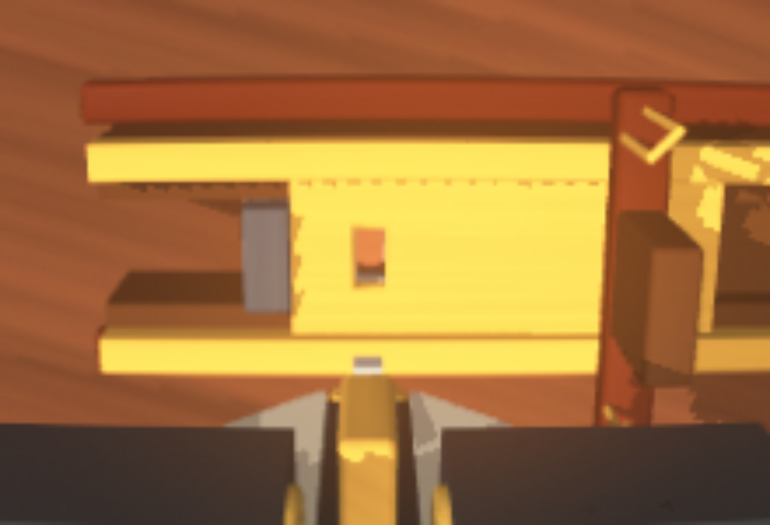

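The slot centre is at a=+0.46, b=-0.13 (camera, relative to the TCP) and the blade is at a=+0.2, b≈+0.9. The correction is about (-0.9, -0.5) mm. I descend to just above the plate and then step in.

```bash
python3 -m pendant '[{"linear":[-0.9,-0.5,-30],"twist":0},{"linear":[-0.9,-0.5,-60],"twist":0},{"linear":[-0.9,-0.5,-78],"twist":0},{"linear":[-0.9,-0.5,-84],"twist":0},{"linear":[-0.9,-0.5,-84],"twist":0},{"linear":[-0.9,-0.5,-84],"twist":0},{"linear":[-0.9,-0.5,-84],"twist":0}]'
python3 slot.py | grep -E "^t|blade|stop"; python3 -c "
import cv2; i=cv2.imread('pics/w6.png'); cv2.imwrite('pics/w7b.png',cv2.resize(i[170:290,200:370],None,fx=4,fy=4))"
```

```text
time: 14.28
tool_pos: [515.2, 82.8, 72.5]
tcp_rot: [-3.14, -0.0, -1.28]
contact_force: [0.3, 0.6, -0.3]
grip_width: 7.4
t 14.325 [515.07  82.78  72.37] -73.34 [-0.3369947   0.38712231 -0.78476572]
blade -30 2 [-1.1  1.8] [6.9 7.1]
blade -26 20 [-1.8  2.4] [6.8 7.4]
stop 536 [-31.65610287 -20.7234544 ]
```

View pics/w7b.png

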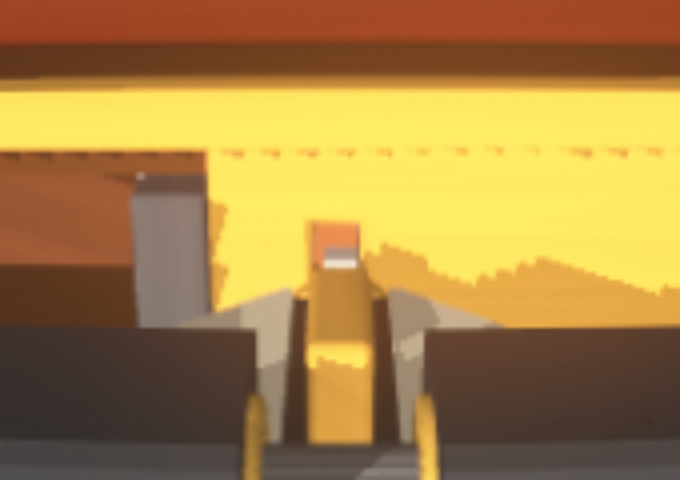

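Here the slot spans 308–360 in the crop and the blade 322–360, so the blade is about 0.9 mm too far from the stop. I correct and look at the numbers again.

```bash
python3 -m pendant '[{"linear":[-0.6,0.8,-2],"twist":0},{"linear":[-0.6,0.8,-2],"twist":0},{"linear":[-0.6,0.8,-2],"twist":0},{"linear":[-0.6,0.8,-2],"twist":0}]'
python3 slot.py | grep -E "^t|blade|stop|hole"; python3 -c "
import cv2; i=cv2.imread('pics/w6.png'); cv2.imwrite('pics/w8b.png',cv2.resize(i[205:255,250:320],None,fx=8,fy=8,interpolation=0))"
```

```text
time: 14.82
tool_pos: [514.1, 83.6, 69.7]
tcp_rot: [3.142, -0.0, -1.28]
contact_force: [0.2, 0.5, -1.1]
grip_width: 7.7
t 14.875 [514.12  83.53  69.75] -73.35 [-0.51938023  0.09939323  0.27136763]
hole [279 226  13  12  93] a -3.141019717754622 4.325331018225131 b 1.6509627258185031 8.94148251542316
blade -30 8 [-1.8  6.6] [6.4 7.1]
blade -26 17 [-1.8  2.4] [6.6 7.3]
stop 534 [-30.68551615 -19.69082906]
```

View pics/w8b.png

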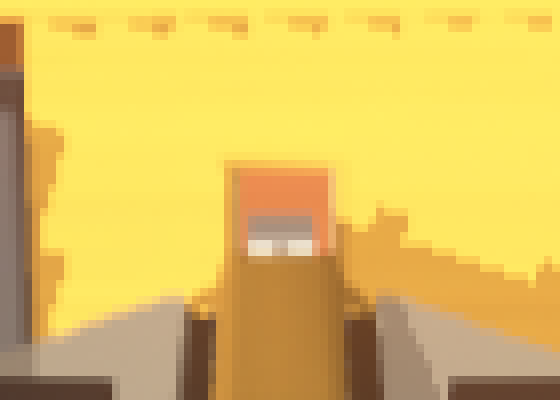

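Blade (248–314) and slot (230–332) are now centred, and laterally they agree within about 0.4 mm. Now the insertion.

```bash
python3 -m pendant '[{"linear":[0.2,0,-1],"twist":0},{"linear":[0.2,0,-2],"twist":0},{"linear":[0.2,0,-3],"twist":0},{"linear":[0.2,0,-4],"twist":0},{"linear":[0.2,0,-5],"twist":0}]'
python3 -m pendant '[{"linear":[0,0,-1],"twist":0},{"linear":[0,0,-2],"twist":0},{"linear":[0,0,-3],"twist":0},{"linear":[0,0,-4],"twist":0}]'
```

```text
time: 15.5
tool_pos: [514.3, 83.5, 64.7]
tcp_rot: [3.142, -0.0, -1.28]
contact_force: [0.1, 0.6, -0.6]
grip_width: 8.0
time: 16.0
tool_pos: [514.3, 83.6, 60.7]
tcp_rot: [-3.142, -0.0, -1.28]
contact_force: [0.3, 0.4, -0.9]
grip_width: 7.6
```

```bash
python3 -m pendant '[{"linear":[0,0,-0.8],"twist":0},{"linear":[0,0,-1.6],"twist":0},{"linear":[0,0,-2.4],"twist":0},{"linear":[0,0,-3.2],"twist":0}]'
python3 -m pendant '[{"linear":[0,0,-1],"twist":0},{"linear":[0,0,-2],"twist":0},{"linear":[0,0,-3],"twist":0},{"linear":[0,0,-4],"twist":0},{"linear":[0,0,-5],"twist":0},{"linear":[0,0,-6],"twist":0}]'
```

```text
time: 16.5
tool_pos: [514.3, 83.6, 57.5]
tcp_rot: [3.142, -0.0, -1.28]
contact_force: [0.8, 0.3, -0.9]
grip_width: 7.7
time: 17.25
tool_pos: [514.3, 83.5, 51.5]
tcp_rot: [3.142, -0.0, -1.28]
contact_force: [0.8, -0.3, 0.4]
grip_width: 7.9
```

```bash
python3 -m pendant '[{"linear":[0,0,-0.8],"twist":0},{"linear":[0,0,-1.6],"twist":0},{"linear":[0,0,-2.4],"twist":0},{"linear":[0,0,-3.2],"twist":0},{"linear":[0,0,-4],"twist":0},{"linear":[0,0,-4.6],"twist":0}]' | grep -E "tool|force|grip"
python3 -m pendant '[{"linear":[0,0,-0.4],"twist":0},{"linear":[0,0,-0.8],"twist":0},{"linear":[0,0,-1.2],"twist":0}]'| grep -E "tool|force|grip"
python3 -m pendant '[{"linear":[0,0,-0.3],"twist":0},{"linear":[0,0,-0.6],"twist":0}]'| grep -E "tool|force|grip"
```

```text
tool_pos: [514.4, 83.5, 47.0]
contact_force: [-0.8, -0.0, 3.0]
grip_width: 7.7
tool_pos: [514.3, 83.5, 45.8]
contact_force: [-0.9, 1.0, 3.5]
grip_width: 7.8
tool_pos: [514.4, 83.6, 45.2]
contact_force: [-1.2, -0.1, 4.8]
grip_width: 8.1
```

```bash
python3 -m pendant '[{"linear":[0,0,-0.3],"twist":0},{"linear":[0,0,-0.6],"twist":0}]'| grep -E "tool|force|grip"
python3 -m pendant '[{"linear":[0,0,-0.3],"twist":0},{"linear":[0,0,-0.5],"twist":0}]'| grep -E "tool|force|grip"
```

```text
tool_pos: [514.3, 83.6, 44.6]
contact_force: [-0.9, -0.7, 4.4]
grip_width: 7.9
tool_pos: [514.3, 83.5, 44.1]
contact_force: [-0.5, 0.0, 4.7]
grip_width: 8.0
```

```bash
python3 -m pendant '[{"linear":[0,0,-0.3],"twist":0},{"linear":[0,0,-0.3],"twist":0}]'| grep -E "tool|force|grip"
python3 -c "
from plant import bot; print(bot.get_obs()['joint_positions'])"
```

```text
tool_pos: [514.3, 83.6, 43.8]
contact_force: [-1.3, -0.4, 4.8]
grip_width: 7.9
[ 1.39510041e-02  5.56146300e-01  1.75732620e+00 -9.16117983e-05
  8.28017000e-01  1.29413142e+00]
```

q6 has room for a +90° turn. I turn with compensation for the 0.9 mm axis offset, in two halves.

```bash
python3 -m pendant '[{"linear":[0,-0.1,0],"twist":7.5},{"linear":[0.1,-0.2,0],"twist":15},{"linear":[0.2,-0.3,0],"twist":22.5},{"linear":[0.3,-0.4,0],"twist":30},{"linear":[0.4,-0.5,0],"twist":37.5},{"linear":[0.4,-0.5,0],"twist":45},{"linear":[0.4,-0.5,0],"twist":45}]'
python3 -m pendant '[{"linear":[0.1,0,0],"twist":7.5},{"linear":[0.2,0,0],"twist":15},{"linear":[0.3,-0.1,0],"twist":22.5},{"linear":[0.5,-0.1,0],"twist":30},{"linear":[0.6,-0.1,0],"twist":37.5},{"linear":[0.7,-0.1,0],"twist":45},{"linear":[0.7,-0.1,0],"twist":45},{"linear":[0.7,-0.1,0],"twist":45}]'
```

```text
time: 20.25
tool_pos: [515.1, 83.0, 43.9]
tcp_rot: [-3.141, -0.001, -0.496]
contact_force: [1.1, -0.2, 5.0]
grip_width: 7.8
time: 21.25
tool_pos: [515.6, 83.0, 43.8]
tcp_rot: [3.141, -0.0, 0.287]
contact_force: [0.6, 0.0, 4.1]
grip_width: 7.5
```

Turned freely. I ease up 2 mm so the blade seats, open, retreat and check.

```bash
python3 -m pendant '[{"linear":[0,0,0.7],"twist":0},{"linear":[0,0,1.4],"twist":0},{"linear":[0,0,1.9],"twist":0},{"linear":[0,0,1.9],"twist":0}]' | grep -E "tool|force|grip"
python3 -m pendant '[{"linear":[0,0,1],"twist":0},{"linear":[0,0,1],"twist":0},{"linear":[0,0,1],"twist":0},{"linear":[0,0,1],"twist":0},{"linear":[0,0,15],"twist":0},{"linear":[0,0,40],"twist":0},{"linear":[0,0,80],"twist":0},{"linear":[0,0,110],"twist":0},{"linear":[0,0,110],"twist":0},{"linear":[0,0,110],"twist":0}]' 165
python3 - <<'E'
from h import *
c=bot.capture("wrist"); cv2.imwrite("pics/w9.png",cv2.resize(c["frame"][120:290,170:420],None,fx=3,fy=3)); p=fish(c).reshape(-1,3)
m=(np.hypot(p[:,0]-515.5,p[:,1]-83.3)<18)&(p[:,2]>60)&(p[:,2]<80); q=p[m]; r=cv2.minAreaRect(q[q[:,2]>67][:,:2].astype(np.float32)); print("wing",m.sum(),r,np.percentile(q[:,2],[50,95]))
E
```

```text
tool_pos: [515.5, 83.0, 45.7]
contact_force: [1.4, 0.7, 3.9]
grip_width: 7.6
time: 23.0
tool_pos: [515.0, 83.0, 155.5]
tcp_rot: [-3.141, 0.0, 0.291]
contact_force: [-0.5, 0.0, -0.5]
grip_width: 32.5
wing 364 ((515.5029296875, 83.481689453125), (7.916446208953857, 25.865251541137695), 16.379777908325195) [69.75612438 71.08958764]
```

View pics/w9.png

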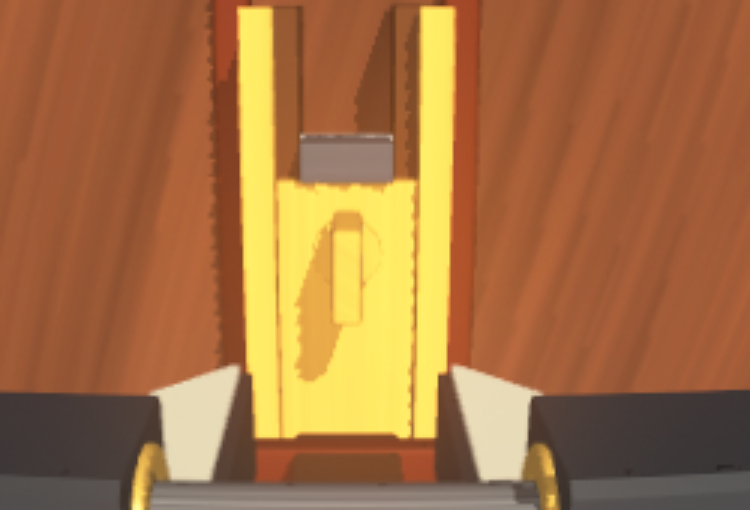

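The wing at (347,275) in the crop lies along the shaft. Its top is at about z 70, so the tip is about 17 mm up: locked. The nose is still on the stop and the hand is clear. Handing in.

```bash
python3 -c "
from plant import bot; print(bot.close_job())"
```

```text
the job is handed in; nothing more can be done
None
```

The carrier is home against the stop, and the thumbscrew is through both slots, turned a quarter and locked. I handed the job in at about 23 s of the 72 s allowed; no verdict comes back.

**How it went:**
- I pushed the carrier with shut fingers, low on its crossbar. It slid at 1–2 N and met the stop at about 6 N.
- Over the slot, the blade was about 1 mm off on the first two looks, so I corrected it before lowering.
- The blade then went in without touching. The spring gave about 5 N fully down and the screw turned freely through 90°.

**Last checks, after letting go:**
- **Screw:** it stands on the slot. The wing lies along the shaft at 106.4° (shaft 106.7°), and its top at about 70 mm puts the tip near 17 mm.
- **Carrier:** its nose is still on the stop.
- **Robot:** it was clear, with no force on the tool.

**Limits of the checks:** in my calibration the wrist and top cameras disagreed by 2–4 mm, so I trusted the wrist camera for the fit. I did not re-measure the other things on the bench at the end, but the arm passed well above them.

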